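# Uncover the utensil box and draw the long spatula out through its short window

## Task

Lift the tent-shaped cover off the utensil box's window and hang it astride the horizontal rail, so that it hangs there by itself. Then take the spatula that lies in the box by its handle; it is longer than the window, so tilt it and draw it out slantwise, handle first and without prying against the box, and finish while holding it still in the air in the gripper, every part of it at least 12 cm above the worktop and touching nothing else. Do not shift the other things on the worktop.

Things in the scene. Friction and masses are not known exactly. Their poses are not given: they have to be found in the camera images.
- utensil_box: White flat box fixed to the worktop, 190 (x) by 322 (y) by 61 mm high; origin under its centre, z up. Walls 6 mm; inner floor at z = 4 mm. A 5 mm deck closes its top (underside z = 56 mm) but for one window: x from -69 to +69 mm, y from -30 mm to the end wall at +155 mm. So the deck roofs the -y part of the inside.
- cover: Loose bare metal tent over the window, 0.2 kg: two 3 mm plates slope at 39 degrees up to a ridge along its y; 174 mm wide at the foot (x), 130 mm long (y), gable ends open. Origin under its centre, z up. The ridge tops out at z = 68 mm; above it a dark wooden grip bar, 16 mm thick (x), 70 mm long (y), z from 73 to 97 mm.
- cover_seat (a point): Point of the cover under its ridge, 55 mm above the cover's origin: when the cover hangs astride the rail this point lies on the centre line of the bar.
- rail: Steel rail fixed to the worktop: a round bar 14 mm thick along its y axis, 240 mm between two upright posts 18 mm thick with round feet of 70 mm diameter. Origin on the worktop below the middle of the bar, z up.
- rail_mid (a point): Middle of the bar on its centre line, 140 mm above the worktop; axes as rail.
- spatula: Loose spatula, 280 mm long, 80 g, flat on the box's floor. Origin mid-length at its underside, z up, x from handle to blade. Round wooden handle 20 mm thick, x -140 to 0 mm, axis at z = 10 mm, under the window, free end near the box's +y wall; then a 6 mm steel neck and a flat steel blade (x 50 to 140 mm, 65 mm wide, 3 mm thick) under the deck.
- spatula_butt (a point): Free end of the spatula's handle, on its axis (x = -140 mm, z = 10 mm in the spatula's frame).
- spatula_tip (a point): Middle of the blade's front edge (x = +140 mm, z = 1.5 mm in the spatula's frame).
- tamper: Bystander: coffee tamper with wooden handle, 53 mm wide, 92 mm high, standing; origin under its centre.
- ramekin: Bystander: small open dish, 69 mm wide, 32 mm high; origin under its centre.
- mug_1: Bystander: small cup with a handle, 59x83x55 mm, standing on a cork coaster; origin under its centre.
- coffee_pod_0: Bystander: coffee pod, 51 mm wide, 45 mm high; origin under its centre.
- coffee_scoop: Bystander: steel coffee scoop, 148 mm long, 26 mm high; origin under its centre.
There are look-alikes about, which are no part of the job. Leave any blue look-alike of the cover alone.

How it is judged:
By the outcome, as a careful person would: the job done as asked, in the order asked, and still so for the second after the job is handed in, while the arm keeps its last pose, push and grip.
It also fails if it takes over 58 s, if anything falls off the work surface, if the arm or the gripper's body presses on something with over 40 N, if the wrist force passes 120 N, or if a joint passes its speed limit or range.

## Robot

A 7-joint arm with a two-finger parallel gripper is mounted at the origin on a cart in front of the work surface, level with it; the furniture and walls round the work are solid. World frame = base frame: x ahead of the robot, y to its left, z up, the work surface at z = 0. Lengths are in m, angles in rad, forces in N, time in s.
With the tool pointing down it reaches from about 0.425 to 1.025 m from the base axis. Payload 9.4 kg.
Tool frame: the origin (TCP) lies at the very end of the fingers, on their centre line; the grasp point (between the pads) lies 19 mm behind it; z points along the fingers, y is the line along which they close (so a half turn about z gives the same grasp; the last joint's range is limited). The gripper opens to 93 mm and grips with 3 to 60 N. Pads are 15 mm wide; open, the fingers measure 128 mm over their backs; the gripper's body (75 mm by 188 mm) begins 65 mm behind the grasp point.
Start: joints at [1.066, 0.599, -0.003, 1.599, 0.002, 0.943, -0.08], TCP at [0.301, -0.66, 0.219] pointing down, gripper open.
Joint ranges: [-2.57, 2.57], [-0.35, 1.97], [-1.29, 1.29], [0.11, 2.56], [-1.05, 4.19], [0.11, 1.86], [-2.63, 2.63]. Speed limits (rad/s): [2.22, 2.22, 3.01, 3.01, 3.14, 3.14, 3.14].

## Interface

Orientations are given as a unit quaternion [w, x, y, z].
In Python, from workcell import ctrl gives the robot as it stands.
- The arm moves only by the tool step_arm, never from a script. Its argument "steps" is a list of rows, each an object with "delta_pos": the shift along the tool's x, y, z in units of 40 mm (1.0 is 40 mm), a list of three; "spin": the turn about the tool's z in rad; "hand": the closure, from 0 (fully open) to 1 (shut). In form: [{"delta_pos": [x, y, z], "spin": spin, "hand": hand}, ...]. A call has 1 to 12 rows; each row shifts and turns the commanded pose from where the row before left it, along the tool's axes as they then stand; what a row does not reach is not made up. A row lasts 1/12 s, in which the tool goes at most 41.7 mm and 7.16 degrees, less where a joint would pass 70% of its speed; a pose out of reach is approached as far as the arm can. A call is refused whole if a number of a shift passes 1 or a number of a turn 0.125, either way. A call with a gripper value outside its range is refused whole. The fingers move at their own pace and stop on an object; "squeeze" is the grip in N (left out, the last holds). Time passes only in rows, so rows that do not move let the fingers close. It gives the time, the measured TCP pose, the force, the opening and the grip force at its end, in the units of the state.
- ctrl.get_obs(): the state, without advancing time (a new reading comes with each control period).
- ctrl.snapshot(name): name is "side" or "top"; returns the picture (384x512x3 uint8, red, green, blue); there is no depth.
- ctrl.calibration(name): a dict with "mtx" (3x3 intrinsics, pixels), "view" (4x4, takes a point from world to camera coordinates). Camera axes: x right, y up, looking along -z (the intrinsics and any distortion apply to the point x, -y, -z); pixel columns grow to the right and rows downward; lengths in m; the calibration is good to about 2 mm. A picture is of the moment at which its call begins. calibration takes no time and is no camera call.
- ctrl.sign_off(): hands the job in; it is judged then, once.
Trained networks look in the newest picture that a camera, given by its name, has taken for a name from the list of things; names that differ only in an ending like _2 or _b are one class to them, and where a whole thing is asked for, a point or a joint stands for the part that bears it (a point fixed in the world has none). Each returns a list of dicts, best first, with "score" (0 to 1); they miss things now and then, are a little off and sometimes report something else, mostly with a low value. They report only what shows in the picture. A call takes as long as a camera call. They do not tell look-alikes from the thing itself.
- ctrl.outline_of(camera, name): "region" (384x512 bool, what is visible of it).
- ctrl.spot_point(camera, name): "position" ([x, y, z] in m, in the coordinates of the camera as it stood for that picture, good to about 4 mm: a listed point, or the origin of a listed thing).
The state is a dict: "time": time; "q": joint angles; "qvel": joint speeds; "joint_efforts": joint torques, N m; "tool_pos": TCP position; "orientation": TCP orientation; "ft_force": force on the tool from outside, world axes, zero at the start; "moment": the same for the moment, N m; "gripper_width": finger opening in m; "finger_force": force on a finger pad.
Only numpy, scipy, OpenCV 4.12 (cv2) and the standard library are available. Lean on these libraries where they do the work, as an engineer would, in place of code of your own. Each camera call takes 0.05 s, during which the arm holds its last target. There are 200 camera calls.

## Working session

There is one attempt and no reset: what is moved stays moved. The work goes in short steps, Python scripts to look and compute and a tool call to move; the robot and the scene stay as the last step left them, time stands still between calls to the robot, and variables do not carry over. Pictures are saved under pics/ and viewed, at most 11 in all, crops included, and the job is handed in when it is done.

Besides the shell and the picture viewer there is one more tool, called after ">>>" as name(argument=value, ...), one argument or row to a line, values as JSON. step_arm: Moves the arm, as the interface text tells. Its arguments: {"type":"object","properties":{"steps":{"type":"array","items":{"type":"object","properties":{"delta_pos":{"type":"array","items":{"type":"number"}},"spin":{"type":"number"},"hand":{"type":"number"}}}},"squeeze":{"type":"number"}},"required":["steps"]}

```bash
mkdir -p pics; cat > h.py <<'E'
import numpy as np, cv2
from workcell import ctrl
from scipy.spatial.transform import Rotation as R
def snap(c,f=None):
    im=ctrl.snapshot(c)
    if f: cv2.imwrite('pics/'+f,im[:,:,::-1])
    return im
def w(c,p):
    V=np.array(ctrl.calibration(c)['view']); return V[:3,:3].T@(np.array(p)-V[:3,3])
def px(c,P):
    K=ctrl.calibration(c); V=np.array(K['view']); q=V[:3,:3]@np.array(P)+V[:3,3]
    u=np.array(K['mtx'])@np.array([q[0],-q[1],-q[2]]); return u[:2]/u[2]
def pts(c,n):
    return [(round(d['score'],2),w(c,d['position']).round(4),px(c,w(c,d['position'])).round()) for d in ctrl.spot_point(c,n)[:4]]
def st():
    o=ctrl.get_obs(); print(o['time'],np.round(o['tool_pos'],4),np.round(o['orientation'],4),'q',np.round(o['q'],3),'F',np.round(o['ft_force'],1),'w',o['gripper_width'],o['finger_force'])
E
python3 - <<'E'
from h import *
a=snap('top');b=snap('side')
cv2.imwrite('pics/a.png',cv2.resize(np.vstack([a,b])[:,:,::-1],(400*1,600)) )
cv2.imwrite('pics/top1.png',cv2.resize(a[:,:,::-1],(800,600)));cv2.imwrite('pics/side1.png',cv2.resize(b[:,:,::-1],(800,600)))
st()
for c in('top','side'):
    print(c,ctrl.calibration(c).keys(), 'cam',(-np.array(ctrl.calibration(c)['view'])[:3,:3].T@np.array(ctrl.calibration(c)['view'])[:3,3]).round(3))
    for n in('utensil_box','cover','cover_seat','rail','rail_mid','spatula','spatula_butt','tamper','ramekin','mug_1','coffee_pod_0','coffee_scoop'): print(n,*pts(c,n))
E
```

```text
0.1 [ 0.3006 -0.6593  0.2178] [-7.000e-04  9.772e-01  2.123e-01 -2.000e-04] q [ 1.066  0.6   -0.003  1.6    0.002  0.943 -0.08 ] F [0.6 0.  0.9] w 0.0928719814066277 0.0
top dict_keys(['mtx', 'view']) cam [0.392 0.178 1.476]
utensil_box (0.76, array([ 0.5319,  0.1338, -0.0012]), array([265., 215.]))
cover (0.85, array([4.892e-01, 7.057e-01, 6.000e-04]), array([113., 228.])) (0.8, array([0.5214, 0.1877, 0.0613]), array([251., 217.]))
cover_seat (0.73, array([0.4918, 0.6952, 0.0526]), array([110., 227.])) (0.69, array([0.524 , 0.1871, 0.1191]), array([251., 214.]))
rail (0.9, array([ 0.4234, -0.3344,  0.0013]), array([391., 243.]))
rail_mid (0.95, array([ 0.4259, -0.3263,  0.1444]), array([403., 241.]))
spatula
spatula_butt (0.47, array([0.5   , 0.4998, 0.0023]), array([168., 225.]))
tamper
ramekin (0.82, array([ 0.6823, -0.1664,  0.0047]), array([343., 175.]))
mug_1 (0.79, array([0.5016, 0.4961, 0.0017]), array([169., 224.])) (0.67, array([ 0.6826, -0.1653,  0.0059]), array([343., 175.]))
coffee_pod_0 (0.42, array([ 0.6747, -0.2312,  0.0012]), array([360., 177.]))
coffee_scoop (0.64, 
[... 408 characters left out ...]
9 , 0.7054, 0.0519]), array([185., 157.]))
rail
rail_mid (0.97, array([ 0.4262, -0.3278,  0.1447]), array([308., 282.]))
spatula (0.57, array([0.5421, 0.1285, 0.0019]), array([258., 226.]))
spatula_butt
tamper (0.66, array([ 0.7057, -0.0848, -0.0046]), array([333., 247.])) (0.25, array([ 0.6824, -0.167 ,  0.0009]), array([343., 261.]))
ramekin (0.67, array([ 6.852e-01, -1.683e-01,  2.000e-04]), array([344., 262.]))
mug_1 (0.53, array([0.505 , 0.4998, 0.0083]), array([206., 183.]))
coffee_pod_0 (0.59, array([ 0.6751, -0.2345, -0.0014]), array([356., 275.]))
coffee_scoop (0.71, array([0.536 , 0.1291, 0.0024]), array([256., 226.])) (0.59, array([ 0.6093,  0.4162, -0.0024]), array([238., 189.]))
```

View pics/top1.png

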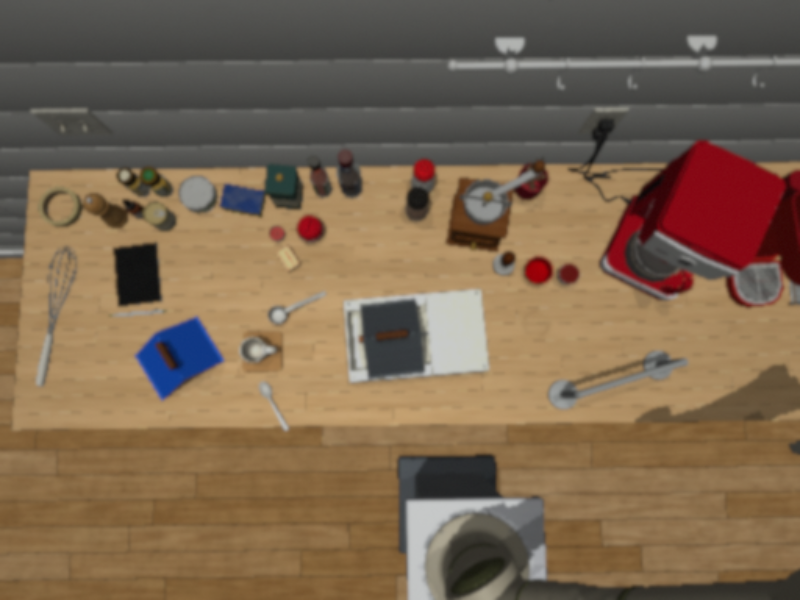

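View pics/side1.png

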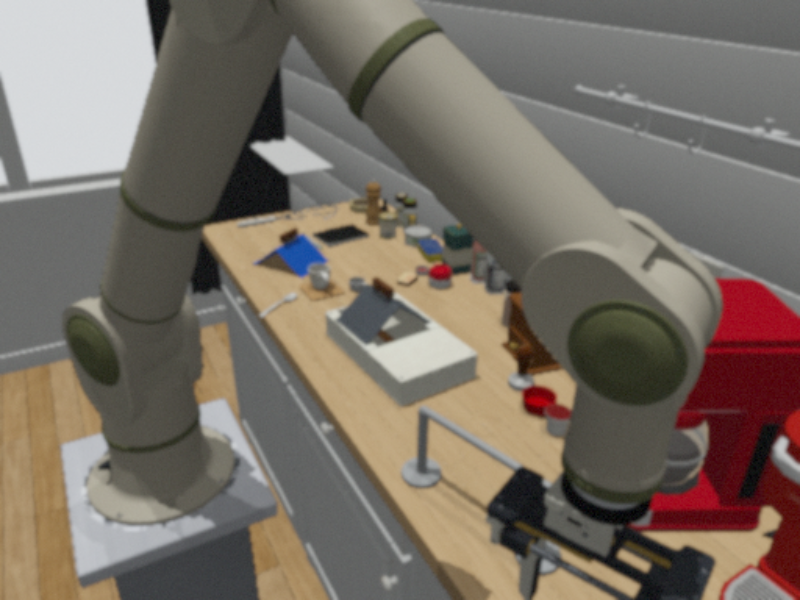

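The side and top pictures show two tents. The grey one sits on the white box, top (391,335)/800 and side (382,290)/800. The blue look-alike is at top (178,357)/800 and side (292,255)/800. By the description I want the grey one on the box. The rail is at top (615,380)/800, and the wall rail at (620,65)/800 is not it. Next I measure the yaws and check a close crop.

```bash
cat >> h.py <<'E'
def plane(c,uv,z):
    K=ctrl.calibration(c);V=np.array(K['view']);uv=np.atleast_2d(uv)
    d=np.c_[uv,np.ones(len(uv))]@np.linalg.inv(np.array(K['mtx'])).T
    d=(d*[1,-1,-1])@V[:3,:3]; o=-V[:3,:3].T@V[:3,3]
    return (o+d*((z-o[2])/d[:,2])[:,None])[:,:2]
def rect(c,mask,z):
    v,u=np.nonzero(mask); P=plane(c,np.c_[u,v],z)
    r=cv2.minAreaRect((P*1000).astype(np.float32)); m=P.mean(0)
    vv=np.linalg.svd(P-m,full_matrices=False)[2][0]
    return 'rect c',np.round(r[0],1),'size',np.round(r[1],1),'box long-axis yaw',np.round(np.degrees(np.arctan2(*max([(b-a) for a,b in zip(cv2.boxPoints(r),np.roll(cv2.boxPoints(r),-1,0))],key=np.linalg.norm)[::-1]))%180,1),'pca c',m.round(4),'yaw',round(np.degrees(np.arctan2(vv[1],vv[0]))%180,1),len(u)
E
python3 - <<'E'
from h import *
a=snap('top')
big=cv2.resize(a[175:260,205:440],None,fx=3.4,fy=3.4,interpolation=cv2.INTER_CUBIC);cv2.imwrite('pics/crop1.png',big[:,:,::-1])
reg={}
for n,z in(('utensil_box',.061),('cover',.061),('rail',.14)):
    for d in ctrl.outline_of('top',n)[:2]: 
        m=d['region']; v,u=np.nonzero(m)
        print(n,d['score'],u.mean(),v.mean(),*rect('top',m,z))
        if n=='cover' and u.mean()>200: reg=m
hsv=cv2.cvtColor(a,cv2.COLOR_RGB2HSV)
k=np.zeros(reg.shape,bool);k[205:225,232:270]=1
b=k&(hsv[...,1]>100)&((hsv[...,0]<20)|(hsv[...,0]>170))&(a[...,0]<140)
print('bar',*rect('top',b,.158))
g=b[205:225,232:270]; print('\n'.join(''.join('#' if x else '.' for x in r) for r in g))
E
```

```text
utensil_box 0.71 275.41201117318434 212.45146648044692 rect c [532.3 133.7] size [193.4 326.7] box long-axis yaw 93.9 pca c [0.536  0.0983] yaw 93.2 2864
cover 0.66 250.62742980561555 215.96814254859612 rect c [525.7 189.3] size [180.4 140.7] box long-axis yaw 4.7 pca c [0.5243 0.1881] yaw 5.2 1852
cover 0.61 113.15448113207547 226.71049528301887 rect c [493.4 683.2] size [143.2 171. ] box long-axis yaw 122.2 pca c [0.4916 0.6824] yaw 120.4 1696
rail 0.93 393.5091799265606 242.20440636474908 rect c [ 426.2 -299.1] size [ 63.2 312. ] box long-axis yaw 106.3 pca c [ 0.4218 -0.2947] yaw 105.8 817
bar rect c [522.  187.7] size [15.  65.1] box long-axis yaw 96.9 pca c [0.5219 0.1876] yaw 96.9 89
......................................
......................................
......................................
......................................
......................................
......................................
........................####..........
................#############.........
..........###################.........
.........####################.........
.........###################..........
.........###########..................
..........###.........................
......................................
......................................
......................................
......................................
......................................
......................................
......................................
```

View pics/crop1.png

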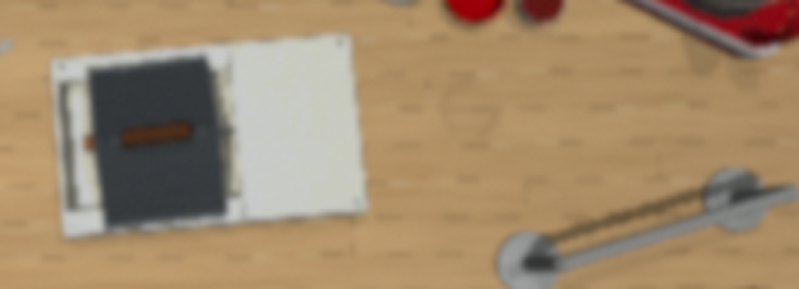

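The crop shows the grey tent with its brown bar at crop (157,133) on the white box, and the spatula butt just peeking out at (90,142). That confirms the choice. Next comes the rail yaw and the tool displacements.

```bash
python3 - <<'E'
from h import *
def s(c): return [c[0]/3.4+205,c[1]/3.4+175]
for z,p,q in((0,(527,261),(735,199)),(.14,(545,262),(795,190)),(.0,(563/800*512,394*.64),(657*.64,363*.64))):
    if q[0]>480: p,q=s(p),s(q)
    P=plane('top',[p,q],z); d=P[0]-P[1]; print(z,P.round(4),'mid',P.mean(0),'yaw',np.degrees(np.arctan2(-d[0],d[1])),'len',np.linalg.norm(d))
# bar line fit in image: gray px of bar
m=ctrl.outline_of('top','rail')
a=snap('top'); m=ctrl.outline_of('top','rail')[0]['region']
best=[]
for u in range(378,415):
    v=np.nonzero(m[:,u])[0]
    if len(v): best.append((u,v.min(),v.max()))
print(best[::4])
o=ctrl.get_obs();print(R.from_quat(np.array(o['orientation'])[[1,2,3,0]]).as_matrix().round(4))
E
```

```text
0 [[ 0.391  -0.217 ]
 [ 0.4558 -0.4496]] mid [ 0.42339427 -0.33331023] yaw 15.564111451059778 len 0.2414480904345257
0.14 [[ 0.3899 -0.1973]
 [ 0.458  -0.4507]] mid [ 0.42395723 -0.32400182] yaw 15.037050306728865 len 0.26229621230265926
0.0 [[ 0.3895 -0.2181]
 [ 0.4603 -0.4473]] mid [ 0.42493289 -0.33272231] yaw 17.1687741214147 len 0.23986705042627535
[(378, np.int64(247), np.int64(252)), (382, np.int64(246), np.int64(250)), (386, np.int64(245), np.int64(249)), (390, np.int64(244), np.int64(248)), (394, np.int64(243), np.int64(247)), (398, np.int64(241), np.int64(245)), (402, np.int64(240), np.int64(244)), (406, np.int64(239), np.int64(243)), (410, np.int64(237), np.int64(241)), (414, np.int64(227), np.int64(240))]
[[ 0.9099  0.4149 -0.    ]
 [ 0.4149 -0.9099 -0.    ]
 [-0.      0.     -1.    ]]
```

>>> step_arm(
  steps=[
    {"delta_pos": [0,0,-0.6],"spin": -0.104,"hand": 0.35},
    {"delta_pos": [0,0,-0.6],"spin": -0.104,"hand": 0.35},
    {"delta_pos": [0,0,-0.6],"spin": -0.104,"hand": 0.35},
    {"delta_pos": [0,0,-0.6],"spin": -0.104,"hand": 0.35},
    {"delta_pos": [0,0,-0.6],"spin": -0.104,"hand": 0.35},
    {"delta_pos": [0,0,0],"spin": -0.104,"hand": 0.35},
    {"delta_pos": [0,0,0],"spin": -0.104,"hand": 0.35},
    {"delta_pos": [0,0,0],"spin": -0.104,"hand": 0.35},
    {"delta_pos": [0,0,0],"spin": -0.104,"hand": 0.35},
    {"delta_pos": [0,0,0],"spin": -0.104,"hand": 0.35},
    {"delta_pos": [0,0,0],"spin": -0.104,"hand": 0.35},
    {"delta_pos": [0,0,0],"spin": -0.104,"hand": 0.35},
  ],
)

```text
time: 2.65
tool_pos: [0.3007, -0.6596, 0.3386]
orientation: [-0.0, 0.667, 0.745, -0.0]
ft_force: [-0.2, -1.3, -0.2]
gripper_width: 0.0602
finger_force: 0.0
```

```bash
cat >> h.py <<'E'
def go(target,yaw_y=None):
    """tool-frame delta in 40mm units to reach target; spin so tool y points at angle yaw_y deg (mod 180)"""
    o=ctrl.get_obs();M=R.from_quat(np.array(o['orientation'])[[1,2,3,0]]).as_matrix()
    print('delta',(M.T@(np.array(target)-o['tool_pos'])/.04).round(3),'ty angle',np.degrees(np.arctan2(M[1,1],M[0,1])).round(2))
    if yaw_y is not None:
        d=(yaw_y-np.degrees(np.arctan2(M[1,1],M[0,1]))+90)%180-90; print('spin',round(-np.radians(d),4))
E
python3 -c "
from h import *
st();go([.522,.188,.24],6)
P=plane('top',[[382,248],[410,239]],.14);d=P[0]-P[1];print(np.degrees(np.arctan2(-d[0],d[1])),P)"
```

```text
2.65 [ 0.3007 -0.6596  0.3386] [-0.000e+00  6.672e-01  7.449e-01 -1.000e-04] q [ 1.258  0.526 -0.321  1.445  0.171  1.198  1.025] F [-0.2 -1.3 -0.2] w 0.0602160144535631 0.0
delta [20.455  7.827  2.465] ty angle 6.31
spin 0.0053
16.73182800439453 [[ 0.40278356 -0.25441527]
 [ 0.43180016 -0.3509378 ]]
```

>>> step_arm(
  steps=[
    {"delta_pos": [0.5,0.2,0],"spin": 0,"hand": 0.35},
    {"delta_pos": [0.9,0.35,0],"spin": 0,"hand": 0.35},
    {"delta_pos": [0.9,0.35,0],"spin": 0,"hand": 0.35},
    {"delta_pos": [0.9,0.35,0],"spin": 0,"hand": 0.35},
    {"delta_pos": [0.9,0.35,0],"spin": 0,"hand": 0.35},
    {"delta_pos": [0.9,0.35,0],"spin": 0,"hand": 0.35},
    {"delta_pos": [0.9,0.35,0],"spin": 0,"hand": 0.35},
    {"delta_pos": [0.9,0.35,0],"spin": 0,"hand": 0.35},
    {"delta_pos": [0.9,0.35,0],"spin": 0,"hand": 0.35},
    {"delta_pos": [0.9,0.35,0],"spin": 0,"hand": 0.35},
    {"delta_pos": [0.9,0.35,0],"spin": 0,"hand": 0.35},
    {"delta_pos": [0.9,0.35,0],"spin": 0,"hand": 0.35},
  ],
)

```text
time: 3.65
tool_pos: [0.4183, -0.2272, 0.3389]
orientation: [0.0, 0.669, 0.743, -0.0]
ft_force: [0.6, -0.6, 0.2]
gripper_width: 0.0603
finger_force: 0.0
```

```bash
python3 -c "
from h import *
st();go([.522,.188,.20],6)
snap('side','s2.png');print(pts('side','cover'),pts('side','cover_seat'),pts('side','rail'),pts('side','rail_mid'))"
```

```text
3.65 [ 0.4183 -0.2272  0.3389] [ 4.000e-04  6.691e-01  7.431e-01 -1.000e-04] q [ 0.8    0.193 -0.5    1.972  0.11   1.002  0.353] F [ 0.6 -0.6  0.2] w 0.06033282099466359 0.0
delta [10.056  3.661  3.467] ty angle 6.0
spin -0.0
[(0.98, array([ 0.4911,  0.7005, -0.0042]), array([186., 168.]))] [(0.72, array([0.5201, 0.183 , 0.119 ]), array([245., 192.])), (0.63, array([0.4908, 0.7039, 0.0513]), array([185., 157.]))] [] [(0.82, array([ 0.4231, -0.3273,  0.1408]), array([307., 284.])), (0.26, array([ 0.6103,  0.415 , -0.0024]), array([238., 189.]))]
```

>>> step_arm(
  steps=[
    {"delta_pos": [0.9,0.33,0],"spin": 0,"hand": 0.35},
    {"delta_pos": [0.9,0.33,0],"spin": 0,"hand": 0.35},
    {"delta_pos": [0.9,0.33,0],"spin": 0,"hand": 0.35},
    {"delta_pos": [0.9,0.33,0.2],"spin": 0,"hand": 0.35},
    {"delta_pos": [0.9,0.33,0.3],"spin": 0,"hand": 0.35},
    {"delta_pos": [0.9,0.33,0.4],"spin": 0,"hand": 0.35},
    {"delta_pos": [0.9,0.33,0.4],"spin": 0,"hand": 0.35},
    {"delta_pos": [0.9,0.33,0.4],"spin": 0,"hand": 0.35},
    {"delta_pos": [0.9,0.33,0.4],"spin": 0,"hand": 0.35},
    {"delta_pos": [0.9,0.33,0.4],"spin": 0,"hand": 0.35},
    {"delta_pos": [0.6,0.2,0.3],"spin": 0,"hand": 0.35},
    {"delta_pos": [0.4,0.13,0.3],"spin": 0,"hand": 0.35},
  ],
)

```text
time: 4.9
tool_pos: [0.522, 0.1858, 0.2133]
orientation: [-0.0, 0.669, 0.743, 0.0]
ft_force: [-0.1, -0.4, 0.5]
gripper_width: 0.0603
finger_force: 0.0
```

```bash
python3 -c "
from h import *
st();go([.522,.187,.128],6)
a=snap('side')[120:270,170:340];cv2.imwrite('pics/s3.png',cv2.resize(a,None,fx=4,fy=4,interpolation=cv2.INTER_CUBIC)[:,:,::-1])"
```

```text
4.9 [0.522  0.1858 0.2133] [-5.000e-04  6.690e-01  7.432e-01  2.000e-04] q [-0.015  0.46  -0.6    1.973  0.351  0.812 -0.707] F [-0.1 -0.4  0.5] w 0.0603176853820214 0.0
delta [0.027 0.005 2.132] ty angle 6.02
spin 0.0003
```

View pics/s3.png

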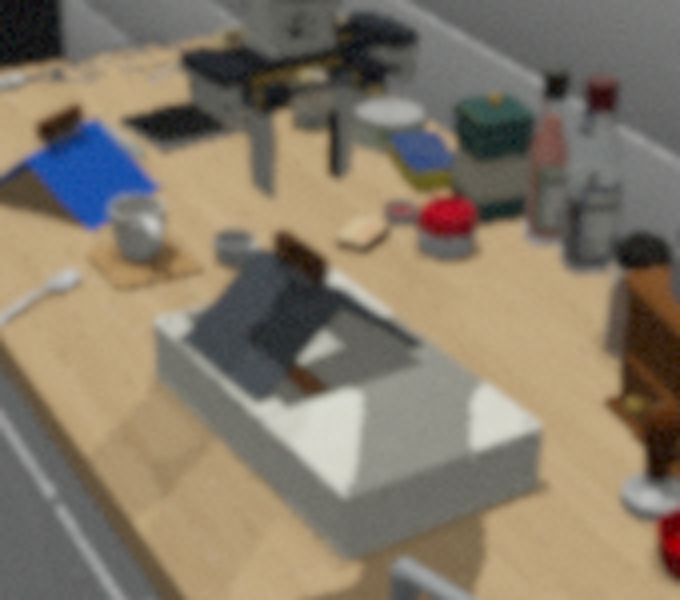

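The crop shows the fingers at (262,150) and (338,140) straddling the bar at (300,255), so the alignment is good. Descending and gripping.

>>> step_arm(
  squeeze=35,
  steps=[
    {"delta_pos": [0,0,0.5],"spin": 0,"hand": 0.35},
    {"delta_pos": [0,0,0.5],"spin": 0,"hand": 0.35},
    {"delta_pos": [0,0,0.5],"spin": 0,"hand": 0.35},
    {"delta_pos": [0,0,0.4],"spin": 0,"hand": 0.35},
    {"delta_pos": [0,0,0.22],"spin": 0,"hand": 0.35},
    {"delta_pos": [0,0,0],"spin": 0,"hand": 0.35},
    {"delta_pos": [0,0,0],"spin": 0,"hand": 1},
    {"delta_pos": [0,0,0],"spin": 0,"hand": 1},
    {"delta_pos": [0,0,0],"spin": 0,"hand": 1},
    {"delta_pos": [0,0,0],"spin": 0,"hand": 1},
    {"delta_pos": [0,0,0],"spin": 0,"hand": 1},
    {"delta_pos": [0,0,0],"spin": 0,"hand": 1},
  ],
)

```text
time: 5.95
tool_pos: [0.521, 0.1841, 0.1303]
orientation: [0.0, 0.669, 0.743, 0.0]
ft_force: [-0.3, 0.9, 0.9]
gripper_width: 0.0253
finger_force: 0.0
```

```bash
python3 -c "
from h import *
st()"
```

```text
5.95 [0.521  0.1841 0.1303] [2.000e-04 6.690e-01 7.432e-01 3.000e-04] q [-0.079  0.561 -0.523  2.054  0.462  0.64  -0.807] F [-0.3  0.9  0.9] w 0.025251986111766895 0.0
```

>>> step_arm(
  steps=[
    {"delta_pos": [0,0,0],"spin": 0,"hand": 1},
    {"delta_pos": [0,0,0],"spin": 0,"hand": 1},
    {"delta_pos": [0,0,0],"spin": 0,"hand": 1},
    {"delta_pos": [0,0,0],"spin": 0,"hand": 1},
  ],
)

```text
time: 6.28
tool_pos: [0.521, 0.1841, 0.1301]
orientation: [0.0, 0.669, 0.743, 0.0]
ft_force: [1.6, -1.3, 4.8]
gripper_width: 0.0156
finger_force: 35.0
```

```bash
python3 -c "
from h import *
st();go([.521,.184,.23],6)"
```

```text
6.2833 [0.521  0.1841 0.1301] [2.000e-04 6.690e-01 7.432e-01 2.000e-04] q [-0.079  0.562 -0.523  2.054  0.462  0.64  -0.807] F [ 1.6 -1.3  4.8] w 0.01561053168542027 35.00096082687378
delta [-3.000e-03  1.000e-03 -2.499e+00] ty angle 6.02
spin 0.0003
```

>>> step_arm(
  steps=[
    {"delta_pos": [0,0,-0.15],"spin": 0,"hand": 1},
    {"delta_pos": [0,0,-0.3],"spin": 0,"hand": 1},
    {"delta_pos": [0,0,-0.5],"spin": 0,"hand": 1},
    {"delta_pos": [0,0,-0.6],"spin": 0,"hand": 1},
    {"delta_pos": [0,0,-0.7],"spin": 0,"hand": 1},
    {"delta_pos": [0,0,-0.7],"spin": 0,"hand": 1},
    {"delta_pos": [0,0,-0.6],"spin": -0.06,"hand": 1},
    {"delta_pos": [0,0,-0.4],"spin": -0.06,"hand": 1},
    {"delta_pos": [0,0,-0.1],"spin": -0.06,"hand": 1},
    {"delta_pos": [0,0,0],"spin": 0,"hand": 1},
  ],
)

```text
time: 7.12
tool_pos: [0.5209, 0.1843, 0.294]
orientation: [0.001, 0.598, 0.801, 0.001]
ft_force: [-0.3, 0.4, -1.9]
gripper_width: 0.0157
finger_force: 35.0
```

```bash
python3 - <<'E'
from h import *
st();go([.425,-.327,.285],16.3)
a=snap('top')
b=snap('side')
cv2.imwrite('pics/m4.png',np.vstack([cv2.resize(a[175:260,205:440],(790,286),interpolation=cv2.INTER_CUBIC),cv2.resize(b[100:230,180:435],(790,310),interpolation=cv2.INTER_CUBIC)])[:,:,::-1])
for c in('top','side'):
  for n in ('spatula','spatula_butt','spatula_tip','utensil_box','cover','cover_seat','rail_mid','rail'):print(c,n,*pts(c,n))
E
```

```text
7.1167 [0.5209 0.1843 0.294 ] [7.000e-04 5.984e-01 8.012e-01 1.000e-03] q [ 0.07   0.38  -0.696  1.88   0.291  0.982 -0.467] F [-0.3  0.4 -1.9] w 0.015708822796968763 34.9985146522522
delta [-11.577  -5.926   0.21 ] ty angle 16.48
spin 0.0032
top spatula (0.49, array([ 0.7066, -0.087 , -0.001 ]), array([322., 169.]))
top spatula_butt
top spatula_tip
top utensil_box
top cover (0.87, array([0.4849, 0.7065, 0.0008]), array([112., 230.])) (0.75, array([0.5196, 0.1898, 0.2241]), array([250., 213.]))
top cover_seat (0.93, array([0.4894, 0.6958, 0.0532]), array([110., 227.])) (0.76, array([0.5213, 0.1907, 0.2823]), array([249., 210.]))
top rail_mid (0.86, array([ 0.4246, -0.327 ,  0.1417]), array([403., 241.])) (0.38, array([0.5213, 0.1855, 0.2212]), array([251., 212.]))
top rail (0.68, array([ 0.4227, -0.3343,  0.0027]), array([391., 243.])) (0.45, array([ 6.043e-01,  4.130e-01, -1.000e-04]), array([191., 197.]))
side spatula (0.45, array([0.5358, 0.1281, 0.0039]), array([256., 226.]))
side spatula_butt (0.42, array([0.5267, 0.271 , 0.0148]), array([236., 206.]))
side spatula_tip
side utensil_box (0.98, array([ 0.5324,  0.1343, -0.0035]), array([254., 227.])) (0.61, array([0.5058, 0.5013, 0.0069]), array([206., 184.]))
side cover (0.65, array([ 0.4923,  0.6972, -0.0018]), array([187., 168.])) (0.58, array([0.5191, 0.1896, 0.2269]), array([243., 162.]))
side cover_seat (0.59, array([0.4878, 0.7013, 0.0514]), array([185., 157.])) (0.58, array([0.5201, 0.1815, 0.2808]), array([245., 148.]))
side rail_mid (0.63, array([ 0.4258, -0.3283,  0.1409]), array([308., 284.]))
side rail
```

View pics/m4.png

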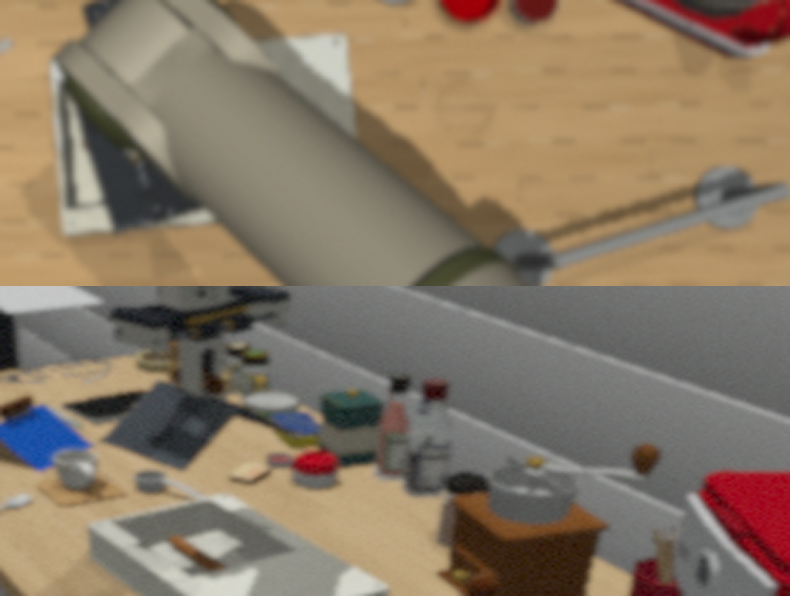

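Bottom half: the cover hangs level in the gripper at (170,425), and the spatula handle lies in the window at (195,555). On to the rail.

>>> step_arm(
  steps=[
    {"delta_pos": [-0.5,-0.256,0],"spin": 0,"hand": 1},
    {"delta_pos": [-0.9,-0.461,0],"spin": 0,"hand": 1},
    {"delta_pos": [-0.9,-0.461,0],"spin": 0,"hand": 1},
    {"delta_pos": [-0.9,-0.461,0],"spin": 0,"hand": 1},
    {"delta_pos": [-0.9,-0.461,0],"spin": 0,"hand": 1},
    {"delta_pos": [-0.9,-0.461,0],"spin": 0,"hand": 1},
    {"delta_pos": [-0.9,-0.461,0],"spin": 0,"hand": 1},
    {"delta_pos": [-0.9,-0.461,0],"spin": 0,"hand": 1},
    {"delta_pos": [-0.9,-0.461,0],"spin": 0,"hand": 1},
    {"delta_pos": [-0.9,-0.461,0],"spin": 0,"hand": 1},
    {"delta_pos": [-0.9,-0.461,0],"spin": 0,"hand": 1},
    {"delta_pos": [-0.7,-0.35,0],"spin": 0,"hand": 1},
  ],
)

```text
time: 9.02
tool_pos: [0.434, -0.2696, 0.2919]
orientation: [0.0, 0.6, 0.8, -0.0]
ft_force: [0.8, -0.7, -1.4]
gripper_width: 0.0157
finger_force: 35.0
```

>>> step_arm(
  steps=[
    {"delta_pos": [-0.6,-0.3,0],"spin": 0,"hand": 1},
    {"delta_pos": [-0.5,-0.26,0],"spin": 0,"hand": 1},
    {"delta_pos": [-0.3,-0.15,0],"spin": 0,"hand": 1},
    {"delta_pos": [0,0,0],"spin": 0,"hand": 1},
    {"delta_pos": [0,0,0],"spin": 0,"hand": 1},
  ],
)

```text
time: 9.43
tool_pos: [0.4238, -0.3275, 0.2916]
orientation: [-0.0, 0.6, 0.8, 0.0]
ft_force: [1.4, 1.3, -1.0]
gripper_width: 0.0153
finger_force: 35.0
```

```bash
python3 - <<'E'
from h import *
st();go([.425,-.328,.23],16.3)
for c in('top','side'):
  snap(c)
  for n in ('cover','cover_seat','rail_mid'):print(c,n,*pts(c,n))
E
```

```text
9.4333 [ 0.4238 -0.3275  0.2916] [-2.000e-04  5.998e-01  8.002e-01  3.000e-04] q [ 0.977  0.335 -0.56   1.921  0.216  0.945  0.599] F [ 1.4  1.3 -1. ] w 0.015286834953234631 34.999587535858154
delta [-0.021  0.026  1.541] ty angle 16.29
spin -0.0001
top cover (0.68, array([4.857e-01, 7.043e-01, 3.000e-04]), array([113., 229.]))
top cover_seat (0.97, array([ 0.4234, -0.3255,  0.2779]), array([420., 240.])) (0.88, array([0.489 , 0.6938, 0.053 ]), array([111., 228.])) (0.71, array([ 0.422 , -0.3271,  0.2238]), array([413., 241.])) (0.17, array([0.6078, 0.4117, 0.0022]), array([191., 196.]))
top rail_mid (0.77, array([ 0.4258, -0.3272,  0.1432]), array([403., 241.]))
side cover (0.87, array([ 0.42  , -0.3199,  0.2273]), array([306., 253.])) (0.86, array([ 0.4897,  0.6998, -0.0053]), array([186., 169.])) (0.66, array([ 0.6117,  0.4175, -0.0036]), array([238., 189.]))
side cover_seat (0.84, array([ 0.4241, -0.3289,  0.2807]), array([312., 235.])) (0.78, array([0.4895, 0.7034, 0.0544]), array([185., 156.])) (0.73, array([0.5382, 0.1318, 0.0042]), array([256., 226.]))
side rail_mid (0.81, array([ 0.4227, -0.3291,  0.1435]), array([307., 283.]))
```

>>> step_arm(
  steps=[
    {"delta_pos": [0,0.03,0.4],"spin": 0,"hand": 1},
    {"delta_pos": [0,0,0.5],"spin": 0,"hand": 1},
    {"delta_pos": [0,0,0.5],"spin": 0,"hand": 1},
    {"delta_pos": [0,0,0.5],"spin": 0,"hand": 1},
    {"delta_pos": [0,0,0.5],"spin": 0,"hand": 1},
    {"delta_pos": [0,0,0.4],"spin": 0,"hand": 1},
    {"delta_pos": [0,0,0.3],"spin": 0,"hand": 1},
    {"delta_pos": [0,0,0.15],"spin": 0,"hand": 1},
    {"delta_pos": [0,0,0],"spin": 0,"hand": 1},
  ],
)

```text
time: 10.58
tool_pos: [0.4246, -0.3271, 0.1608]
orientation: [-0.001, 0.599, 0.801, 0.0]
ft_force: [0.5, -0.2, -1.3]
gripper_width: 0.0156
finger_force: 35.0
```

>>> step_arm(
  steps=[
    {"delta_pos": [0,0,0.05],"spin": 0,"hand": 1},
    {"delta_pos": [0,0,0.05],"spin": 0,"hand": 1},
    {"delta_pos": [0,0,0],"spin": 0,"hand": 1},
  ],
)

```text
time: 10.83
tool_pos: [0.4251, -0.3277, 0.1582]
orientation: [0.0, 0.6, 0.8, -0.0]
ft_force: [0.0, -0.3, -1.3]
gripper_width: 0.0156
finger_force: 35.0
```

```bash
python3 - <<'E'
from h import *
st();go([.425,-.328,.153],16.3)
b=snap('side');cv2.imwrite('pics/s5.png',cv2.resize(b[190:340,230:410],None,fx=4,fy=4,interpolation=cv2.INTER_CUBIC)[:,:,::-1])
print(pts('side','cover_seat'),pts('side','cover'))
E
```

```text
10.8333 [ 0.4251 -0.3277  0.1582] [ 4.000e-04  5.996e-01  8.003e-01 -0.000e+00] q [ 0.892  0.495 -0.478  2.068  0.365  0.658  0.456] F [ 0.  -0.3 -1.3] w 0.015575165900239428 34.99935328960419
delta [-0.006 -0.005  0.131] ty angle 16.32
spin 0.0004
[(0.75, array([0.4897, 0.7037, 0.0524]), array([185., 157.])), (0.59, array([ 0.4252, -0.3274,  0.1449]), array([308., 282.]))] [(0.8, array([ 0.4902,  0.7004, -0.0058]), array([186., 169.])), (0.59, array([ 0.4224, -0.3225,  0.0896]), array([304., 299.]))]
```

View pics/s5.png

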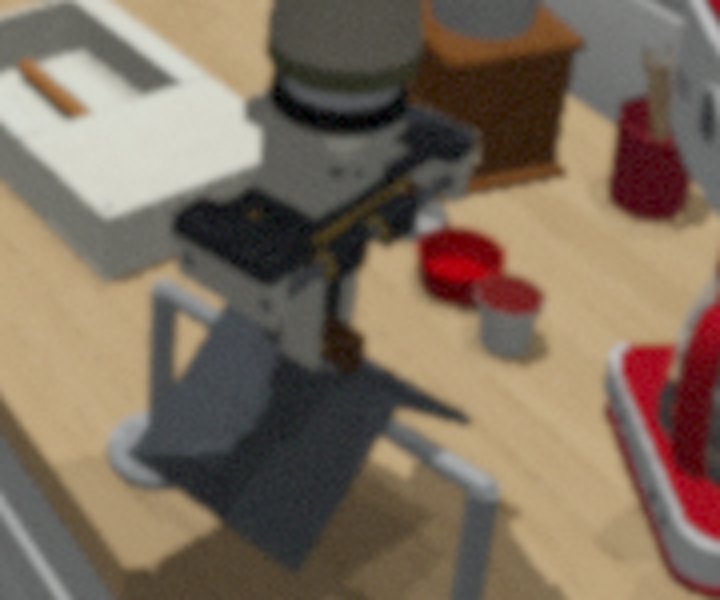

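The crop shows the cover astride the bar, which enters it at (190,305) and leaves at (400,435). It still sits a few mm high, so I lower gently until contact.

>>> step_arm(
  steps=[
    {"delta_pos": [0,0,0.05],"spin": 0,"hand": 1},
    {"delta_pos": [0,0,0.04],"spin": 0,"hand": 1},
    {"delta_pos": [0,0,0],"spin": 0,"hand": 1},
    {"delta_pos": [0,0,0],"spin": 0,"hand": 1},
  ],
)

```text
time: 11.32
tool_pos: [0.4251, -0.3278, 0.1559]
orientation: [0.001, 0.6, 0.8, -0.001]
ft_force: [-5.1, 2.8, 19.5]
gripper_width: 0.0158
finger_force: 35.0
```

>>> step_arm(
  steps=[
    {"delta_pos": [0,0,-0.03],"spin": 0,"hand": 1},
    {"delta_pos": [0,0,0],"spin": 0,"hand": 0.8},
    {"delta_pos": [0,0,0],"spin": 0,"hand": 0.6},
    {"delta_pos": [0,0,0],"spin": 0,"hand": 0.5},
    {"delta_pos": [0,0,0],"spin": 0,"hand": 0.5},
    {"delta_pos": [0,0,0],"spin": 0,"hand": 0.5},
  ],
)

```text
time: 11.82
tool_pos: [0.4249, -0.3275, 0.1552]
orientation: [-0.0, 0.6, 0.8, 0.0]
ft_force: [1.1, 0.4, 0.7]
gripper_width: 0.041
finger_force: 0.0
```

>>> step_arm(
  steps=[
    {"delta_pos": [0,0,-0.2],"spin": 0,"hand": 0.5},
    {"delta_pos": [0,0,-0.4],"spin": 0,"hand": 0.5},
    {"delta_pos": [0,0,-0.8],"spin": 0,"hand": 0.5},
    {"delta_pos": [0,0,-0.9],"spin": 0,"hand": 0.5},
    {"delta_pos": [0,0,-0.5],"spin": 0,"hand": 0.5},
    {"delta_pos": [0,0,0],"spin": 0,"hand": 0.5},
  ],
)

```text
time: 12.32
tool_pos: [0.4269, -0.3283, 0.2722]
orientation: [0.004, 0.6, 0.8, 0.0]
ft_force: [0.9, 0.3, 0.3]
gripper_width: 0.046
finger_force: 0.0
```

```bash
python3 - <<'E'
from h import *
st()
b=snap('side');a=snap('top')
for c in('side','top'):print(pts(c,'cover_seat'),pts(c,'cover'))
print('top',[pts('top',n) for n in('spatula','spatula_butt','utensil_box')]);print('side',[pts('side',n) for n in('spatula','spatula_butt','utensil_box')])
cv2.imwrite('pics/m6.png',np.vstack([cv2.resize(a[170:270,205:405],(580,290),interpolation=cv2.INTER_CUBIC),cv2.resize(b[190:340,230:510],(580,310),interpolation=cv2.INTER_CUBIC)])[:,:,::-1])
hsv=cv2.cvtColor(a,cv2.COLOR_RGB2HSV)
k=np.zeros(a.shape[:2],bool);k[195:235,225:285]=1
m=k&(hsv[...,1]>90)&((hsv[...,0]<22)|(hsv[...,0]>170))
print(*rect('top',m,.02)); print('\n'.join(''.join('#' if x else '.' for x in r) for r in m[195:235,225:285]))
E
```

```text
12.3167 [ 0.4269 -0.3283  0.2722] [0.0035 0.5995 0.8003 0.    ] q [ 0.968  0.356 -0.557  1.945  0.24   0.898  0.575] F [0.9 0.3 0.3] w 0.04602053228771514 0.0
[(0.72, array([0.4866, 0.7027, 0.0516]), array([184., 157.])), (0.69, array([ 0.4226, -0.3286,  0.141 ]), array([307., 284.]))] [(0.85, array([ 0.4074, -0.3273,  0.0869]), array([300., 303.])), (0.55, array([ 0.4879,  0.7001, -0.0025]), array([186., 168.]))]
[(0.76, array([0.4901, 0.6949, 0.0547]), array([110., 227.])), (0.7, array([ 0.4239, -0.3245,  0.1449]), array([403., 241.]))] [(0.82, array([ 0.4852,  0.7038, -0.0029]), array([113., 230.])), (0.63, array([ 0.4156, -0.3271,  0.0842]), array([397., 244.]))]
top [[(0.72, array([0.5007, 0.499 , 0.0054]), array([168., 225.])), (0.45, array([0.5384, 0.1311, 0.0083]), array([266., 213.]))], [(0.77, array([0.5231, 0.2689, 0.0173]), array([229., 218.]))], [(0.64, array([ 0.5317,  0.1325, -0.0036]), array([265., 215.])), (0.51, array([ 0.683 , -0.1628,  0.0023]), array([342., 175.]))]]
side [[(0.54, array([0.5258, 0.2672, 0.0159]), array([236., 206.])), (0.43, array([0.5384, 0.1281
[... 2063 characters left out ...]
.............................
............................................................
............................................................
............................................................
............................................................
............................................................
............................................................
............................................................
............................................................
............................................................
............................................................
............................................................
```

View pics/m6.png

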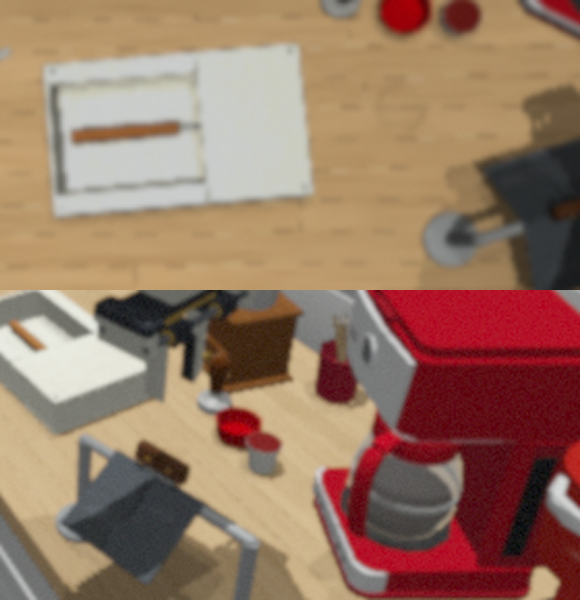

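The cover hangs astride the rail by itself, slightly swung, with its bar at lower (163,462). In the box the spatula handle runs from upper (72,135) to (180,127). I turn the tool, then check whether the swing is stable.

>>> step_arm(
  squeeze=4,
  steps=[
    {"delta_pos": [0,0,0],"spin": 0.108,"hand": 0.5},
    {"delta_pos": [0,0,0],"spin": 0.107,"hand": 0.5},
    {"delta_pos": [0,0,0],"spin": 0,"hand": 0.5},
  ],
)

```text
time: 13.17
tool_pos: [0.4249, -0.3275, 0.2673]
orientation: [-0.0, 0.684, 0.73, -0.0]
ft_force: [-0.3, 0.4, -1.1]
gripper_width: 0.0463
finger_force: 0.0
```

```bash
python3 - <<'E'
from h import *
st();go([.5277,.243,.2],4)
for c in('side','top'):
  snap(c);print(pts(c,'cover_seat'),pts(c,'cover'))
E
```

```text
13.1667 [ 0.4249 -0.3275  0.2673] [-0.000e+00  6.836e-01  7.298e-01 -1.000e-04] q [ 0.927  0.354 -0.5    1.953  0.216  0.887  0.381] F [-0.3  0.4 -1.1] w 0.046265616609565005 0.0
delta [14.064  3.496  1.683] ty angle 3.74
spin -0.0045
[(0.87, array([0.4895, 0.7033, 0.0546]), array([185., 156.])), (0.85, array([ 0.4211, -0.3283,  0.1409]), array([306., 284.]))] [(0.89, array([ 0.4088, -0.3265,  0.0864]), array([300., 303.])), (0.76, array([ 0.4888,  0.6997, -0.0013]), array([186., 168.]))]
[(0.83, array([ 0.4236, -0.3272,  0.1407]), array([403., 242.])), (0.77, array([0.489 , 0.6951, 0.0518]), array([111., 228.]))] [(0.88, array([ 0.4862,  0.7038, -0.0044]), array([114., 229.])), (0.56, array([ 0.4123, -0.3295,  0.0864]), array([398., 245.]))]
```

The swing is stable. Now to the spatula.

>>> step_arm(
  steps=[
    {"delta_pos": [0.5,0.12,0],"spin": 0,"hand": 0.5},
    {"delta_pos": [0.95,0.236,0],"spin": 0,"hand": 0.5},
    {"delta_pos": [0.95,0.236,0],"spin": 0,"hand": 0.5},
    {"delta_pos": [0.95,0.236,0],"spin": 0,"hand": 0.5},
    {"delta_pos": [0.95,0.236,0],"spin": 0,"hand": 0.5},
    {"delta_pos": [0.95,0.236,0],"spin": 0,"hand": 0.5},
    {"delta_pos": [0.95,0.236,0],"spin": 0,"hand": 0.5},
    {"delta_pos": [0.95,0.236,0],"spin": 0,"hand": 0.5},
    {"delta_pos": [0.95,0.236,0],"spin": 0,"hand": 0.5},
    {"delta_pos": [0.95,0.236,0],"spin": 0,"hand": 0.5},
    {"delta_pos": [0.95,0.236,0],"spin": 0,"hand": 0.5},
    {"delta_pos": [0.95,0.236,0],"spin": 0,"hand": 0.5},
  ],
)

```text
time: 14.47
tool_pos: [0.5026, 0.1187, 0.2675]
orientation: [0.0, 0.682, 0.732, 0.0]
ft_force: [1.4, -0.5, -0.7]
gripper_width: 0.0463
finger_force: 0.0
```

>>> step_arm(
  steps=[
    {"delta_pos": [0.95,0.236,0.3],"spin": 0,"hand": 0.5},
    {"delta_pos": [0.95,0.236,0.5],"spin": 0,"hand": 0.5},
    {"delta_pos": [0.7,0.2,0.5],"spin": 0,"hand": 0.5},
    {"delta_pos": [0.3,0.1,0.4],"spin": 0,"hand": 0.5},
    {"delta_pos": [0,0,0],"spin": 0,"hand": 0.5},
    {"delta_pos": [0,0,0],"spin": 0,"hand": 0.5},
  ],
)

```text
time: 14.97
tool_pos: [0.5243, 0.2331, 0.1996]
orientation: [-0.001, 0.681, 0.732, -0.001]
ft_force: [-0.1, -1.1, 0.6]
gripper_width: 0.0465
finger_force: 0.0
```

```bash
python3 - <<'E'
from h import *
st();go([.5277,.243,.08],4)
b=snap('side');cv2.imwrite('pics/s7.png',cv2.resize(b[130:280,160:340],None,fx=4,fy=4,interpolation=cv2.INTER_CUBIC)[:,:,::-1])
print([pts('side',n) for n in('spatula','spatula_butt','utensil_box')])
E
```

```text
14.9667 [0.5243 0.2331 0.1996] [-6.000e-04  6.810e-01  7.323e-01 -1.000e-03] q [-0.109  0.499 -0.583  1.943  0.372  0.809 -0.825] F [-0.1 -1.1  0.6] w 0.04646629477885797 0.0
delta [0.243 0.11  2.99 ] ty angle 4.15
spin 0.0027
[[(0.67, array([0.5378, 0.1308, 0.0025]), array([256., 226.])), (0.67, array([ 0.7033, -0.0814, -0.003 ]), array([331., 246.]))], [(0.6, array([0.5252, 0.2694, 0.0184]), array([235., 205.]))], [(0.61, array([ 5.316e-01,  1.323e-01, -5.000e-04]), array([254., 227.]))]]
```

View pics/s7.png

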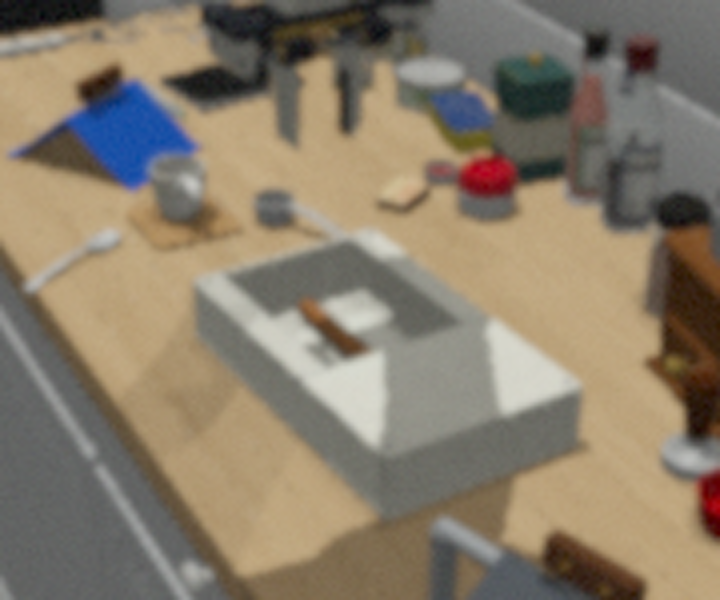

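The handle lies at (335,325) and the window is clear all round it. Descending in two stages.

>>> step_arm(
  steps=[
    {"delta_pos": [0.12,0.05,0.4],"spin": 0,"hand": 0.5},
    {"delta_pos": [0.12,0.06,0.5],"spin": 0,"hand": 0.5},
    {"delta_pos": [0,0,0.6],"spin": 0,"hand": 0.5},
    {"delta_pos": [0,0,0.6],"spin": 0,"hand": 0.5},
    {"delta_pos": [0,0,0.5],"spin": 0,"hand": 0.5},
    {"delta_pos": [0,0,0.4],"spin": 0,"hand": 0.5},
    {"delta_pos": [0,0,0],"spin": 0,"hand": 0.5},
    {"delta_pos": [0,0,0],"spin": 0,"hand": 0.5},
  ],
)

```text
time: 15.83
tool_pos: [0.5289, 0.2419, 0.0809]
orientation: [0.0, 0.682, 0.731, -0.0]
ft_force: [-0.2, -0.2, 0.2]
gripper_width: 0.0468
finger_force: 0.0
```

```bash
python3 - <<'E'
from h import *
st();go([.5277,.243,.0075],4)
E
```

```text
15.8333 [0.5289 0.2419 0.0809] [ 1.000e-04  6.823e-01  7.311e-01 -3.000e-04] q [-0.212  0.654 -0.466  2.022  0.521  0.582 -0.97 ] F [-0.2 -0.2  0.2] w 0.04678859097150249 0.0
delta [ 0.03  -0.027  1.834] ty angle 3.96
spin -0.0008
```

>>> step_arm(
  squeeze=4,
  steps=[
    {"delta_pos": [0.02,-0.02,0.4],"spin": 0,"hand": 0.5},
    {"delta_pos": [0,0,0.5],"spin": 0,"hand": 0.5},
    {"delta_pos": [0,0,0.4],"spin": 0,"hand": 0.5},
    {"delta_pos": [0,0,0.25],"spin": 0,"hand": 0.5},
    {"delta_pos": [0,0,0.12],"spin": 0,"hand": 0.5},
    {"delta_pos": [0,0,0.08],"spin": 0,"hand": 0.5},
    {"delta_pos": [0,0,0],"spin": 0,"hand": 0.5},
    {"delta_pos": [0,0,0],"spin": 0,"hand": 0.5},
  ],
)

```text
time: 16.5
tool_pos: [0.5283, 0.2437, 0.0112]
orientation: [0.0, 0.682, 0.731, 0.0]
ft_force: [0.3, -0.1, 0.2]
gripper_width: 0.0467
finger_force: 0.0
```

```bash
python3 - <<'E'
from h import *
st();go([.5277,.243,.0075],4)
E
```

```text
16.5 [0.5283 0.2437 0.0112] [2.000e-04 6.820e-01 7.314e-01 5.000e-04] q [-0.283  0.751 -0.368  2.055  0.612  0.442 -1.054] F [ 0.3 -0.1  0.2] w 0.04673082558427972 0.0
delta [-0.015 -0.015  0.094] ty angle 4.01
spin 0.0001
```

>>> step_arm(
  squeeze=4,
  steps=[
    {"delta_pos": [0,0,0.08],"spin": 0,"hand": 0.5},
    {"delta_pos": [0,0,0],"spin": 0,"hand": 0.7},
    {"delta_pos": [0,0,0],"spin": 0,"hand": 1},
    {"delta_pos": [0,0,0],"spin": 0,"hand": 1},
    {"delta_pos": [0,0,0],"spin": 0,"hand": 1},
    {"delta_pos": [0,0,0],"spin": 0,"hand": 1},
    {"delta_pos": [0,0,0],"spin": 0,"hand": 1},
    {"delta_pos": [0,0,0],"spin": 0,"hand": 1},
  ],
)

```text
time: 17.17
tool_pos: [0.5278, 0.2435, 0.0073]
orientation: [0.0, 0.682, 0.731, 0.0]
ft_force: [-0.7, 0.8, 1.9]
gripper_width: 0.0188
finger_force: 4.0
```

>>> step_arm(
  steps=[
    {"delta_pos": [0,0,-0.1],"spin": 0,"hand": 1},
    {"delta_pos": [0,0,-0.2],"spin": 0,"hand": 1},
    {"delta_pos": [0,0,-0.25],"spin": 0,"hand": 1},
    {"delta_pos": [0,0,-0.25],"spin": 0,"hand": 1},
    {"delta_pos": [0,0,-0.2],"spin": 0,"hand": 1},
    {"delta_pos": [0,0,0],"spin": 0,"hand": 1},
  ],
)

```text
time: 17.67
tool_pos: [0.5287, 0.2438, 0.0495]
orientation: [0.0, 0.682, 0.731, 0.001]
ft_force: [-0.5, -0.3, -0.5]
gripper_width: 0.019
finger_force: 4.0
```

```bash
python3 - <<'E'
from h import *
st()
b=snap('side');cv2.imwrite('pics/s8.png',cv2.resize(b[150:260,190:310],None,fx=5,fy=5,interpolation=cv2.INTER_CUBIC)[:,:,::-1])
print([pts('side',n) for n in('spatula','spatula_butt','spatula_tip')])
E
```

```text
17.6667 [0.5287 0.2438 0.0495] [5.000e-04 6.821e-01 7.313e-01 1.400e-03] q [-0.245  0.697 -0.425  2.04   0.565  0.517 -1.012] F [-0.5 -0.3 -0.5] w 0.019011214167301494 4.00020070374012
[[(0.54, array([0.5381, 0.1324, 0.0258]), array([256., 220.]))], [(0.71, array([0.5048, 0.4995, 0.0071]), array([206., 184.])), (0.45, array([0.5273, 0.2694, 0.0589]), array([236., 196.]))], [(0.58, array([0.5268, 0.2704, 0.0646]), array([235., 194.]))]]
```

View pics/s8.png

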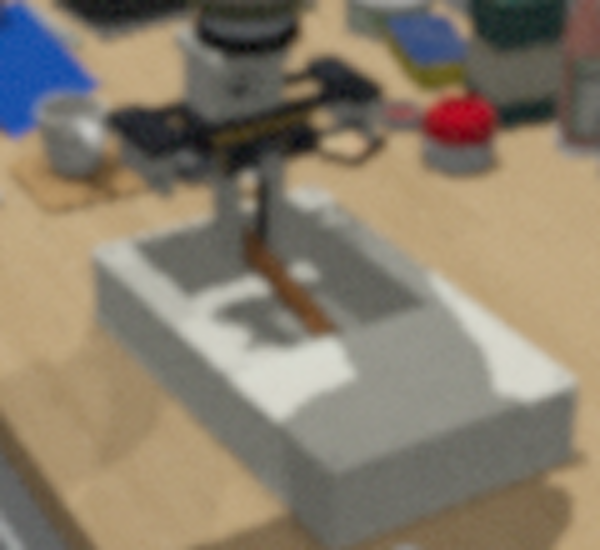

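The handle pivots in the pads. The butt is up at (250,240), and the tip is still on the floor under the deck. I clear the end wall first, then draw slantwise towards +y and up.

>>> step_arm(
  steps=[
    {"delta_pos": [0,0,-0.25],"spin": 0,"hand": 1},
    {"delta_pos": [0,0,-0.3],"spin": 0,"hand": 1},
    {"delta_pos": [0,0,-0.3],"spin": 0,"hand": 1},
    {"delta_pos": [0.15,0,-0.2],"spin": 0,"hand": 1},
    {"delta_pos": [0.2,0,-0.2],"spin": 0,"hand": 1},
    {"delta_pos": [0.2,0,-0.2],"spin": 0,"hand": 1},
    {"delta_pos": [0.2,0,-0.2],"spin": 0,"hand": 1},
    {"delta_pos": [0.2,0,-0.2],"spin": 0,"hand": 1},
    {"delta_pos": [0.15,0,-0.2],"spin": 0,"hand": 1},
    {"delta_pos": [0,0,0],"spin": 0,"hand": 1},
  ],
)

```text
time: 18.7
tool_pos: [0.5249, 0.2901, 0.131]
orientation: [-0.0, 0.681, 0.732, 0.001]
ft_force: [0.2, 0.9, -0.9]
gripper_width: 0.0188
finger_force: 4.0
```

```bash
python3 - <<'E'
from h import *
st()
for c in('side','top'):
  b=snap(c)
  print([pts(c,n) for n in('spatula','spatula_butt','spatula_tip')])
E
```

```text
18.7 [0.5249 0.2901 0.131 ] [-1.000e-04  6.812e-01  7.321e-01  1.500e-03] q [-0.249  0.606 -0.52   1.95   0.454  0.7   -0.973] F [ 0.2  0.9 -0.9] w 0.018799051298133904 4.000227302312851
[[(0.6, array([ 0.422 , -0.3284,  0.1413]), array([307., 284.])), (0.55, array([0.5348, 0.1957, 0.074 ]), array([247., 200.])), (0.34, array([ 0.6842, -0.1702,  0.002 ]), array([344., 262.]))], [(0.67, array([0.5235, 0.3105, 0.1525]), array([229., 168.]))], []]
[[], [], []]
```

>>> step_arm(
  steps=[
    {"delta_pos": [0.15,0,-0.2],"spin": 0,"hand": 1},
    {"delta_pos": [0.15,0,-0.3],"spin": 0,"hand": 1},
    {"delta_pos": [0.15,0,-0.3],"spin": 0,"hand": 1},
    {"delta_pos": [0.05,0,-0.4],"spin": 0,"hand": 1},
    {"delta_pos": [0,0,-0.4],"spin": 0,"hand": 1},
    {"delta_pos": [0,0,-0.4],"spin": 0,"hand": 1},
    {"delta_pos": [0,0,-0.4],"spin": 0,"hand": 1},
    {"delta_pos": [0,0,-0.3],"spin": 0,"hand": 1},
    {"delta_pos": [0,0,0],"spin": 0,"hand": 1},
    {"delta_pos": [0,0,0],"spin": 0,"hand": 1},
  ],
)

```text
time: 19.93
tool_pos: [0.5234, 0.3075, 0.2377]
orientation: [0.0, 0.682, 0.731, 0.0]
ft_force: [-0.1, 0.3, -1.4]
gripper_width: 0.0189
finger_force: 4.0
```

```bash
python3 - <<'E'
from h import *
st()
b=snap('side');cv2.imwrite('pics/s9.png',cv2.resize(b[110:260,170:330],None,fx=4,fy=4,interpolation=cv2.INTER_CUBIC)[:,:,::-1])
for c in('side','top'):
  snap(c)
  print([pts(c,n) for n in('spatula','spatula_butt','spatula_tip')])
E
```

```text
19.9333 [0.5234 0.3075 0.2377] [2.000e-04 6.820e-01 7.314e-01 5.000e-04] q [-0.218  0.494 -0.593  1.834  0.341  0.916 -0.897] F [-0.1  0.3 -1.4] w 0.01890542898926569 3.9999159425497055
[[(0.62, array([ 6.722e-01, -2.331e-01,  3.000e-04]), array([355., 275.]))], [(0.96, array([0.5242, 0.3205, 0.266 ]), array([228., 138.]))], [(0.91, array([0.5346, 0.1831, 0.0218]), array([248., 215.]))]]
[[(0.25, array([ 0.6752, -0.2317, -0.0009]), array([360., 177.]))], [], []]
```

View pics/s9.png

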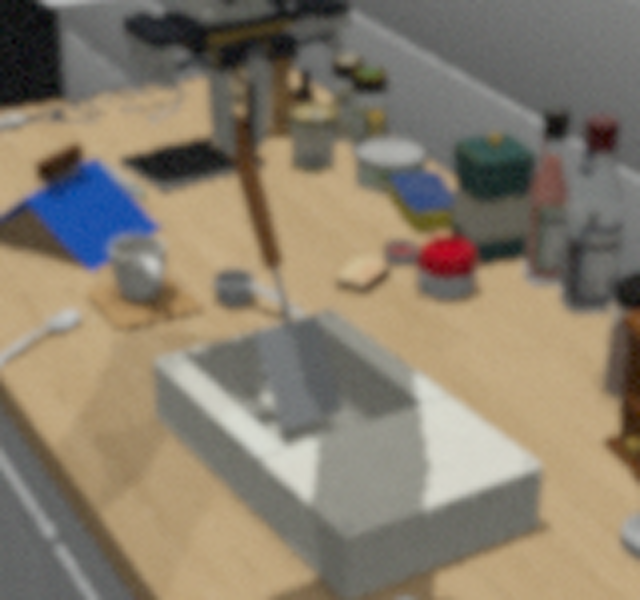

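The blade is wholly inside the window, tip at (300,430), well away from the deck and the end wall. I firm the grip to lock the tilt, then lift straight up.

>>> step_arm(
  squeeze=25,
  steps=[
    {"delta_pos": [0,0,0],"spin": 0,"hand": 1},
    {"delta_pos": [0,0,0],"spin": 0,"hand": 1},
    {"delta_pos": [0,0,-0.2],"spin": 0,"hand": 1},
    {"delta_pos": [0,0,-0.4],"spin": 0,"hand": 1},
    {"delta_pos": [0,0,-0.5],"spin": 0,"hand": 1},
    {"delta_pos": [0,0,-0.6],"spin": 0,"hand": 1},
    {"delta_pos": [0,0,-0.6],"spin": 0,"hand": 1},
    {"delta_pos": [0,0,-0.6],"spin": 0,"hand": 1},
    {"delta_pos": [0,0,-0.6],"spin": 0,"hand": 1},
    {"delta_pos": [0,0,-0.6],"spin": 0,"hand": 1},
    {"delta_pos": [0,0,-0.5],"spin": 0,"hand": 1},
    {"delta_pos": [0,0,-0.3],"spin": 0,"hand": 1},
  ],
)

```text
time: 21.38
tool_pos: [0.5234, 0.3079, 0.4364]
orientation: [0.0, 0.682, 0.731, 0.002]
ft_force: [-0.6, 1.0, -1.9]
gripper_width: 0.0185
finger_force: 25.0
```

>>> step_arm(
  steps=[
    {"delta_pos": [0,0,-0.2],"spin": 0,"hand": 1},
    {"delta_pos": [0,0,0],"spin": 0,"hand": 1},
    {"delta_pos": [0,0,0],"spin": 0,"hand": 1},
    {"delta_pos": [0,0,0],"spin": 0,"hand": 1},
    {"delta_pos": [0,0,0],"spin": 0,"hand": 1},
    {"delta_pos": [0,0,0],"spin": 0,"hand": 1},
  ],
)

```text
time: 21.88
tool_pos: [0.5232, 0.3071, 0.4402]
orientation: [-0.0, 0.682, 0.731, -0.001]
ft_force: [0.7, -0.3, -0.9]
gripper_width: 0.0187
finger_force: 25.0
```

```bash
python3 - <<'E'
from h import *
st()
b=snap('side');cv2.imwrite('pics/s10.png',cv2.resize(b[30:350,150:450],None,fx=1.85,fy=1.85,interpolation=cv2.INTER_CUBIC)[:,:,::-1])
print([pts('side',n) for n in('spatula','spatula_butt','spatula_tip','utensil_box','cover','cover_seat')])
E
```

```text
21.8833 [0.5232 0.3071 0.4402] [-3.000e-04  6.819e-01  7.315e-01 -8.000e-04] q [-0.169  0.341 -0.645  1.547  0.208  1.325 -0.768] F [ 0.7 -0.3 -0.9] w 0.018749541008094794 24.999830424785614
[[(0.6, array([0.5269, 0.2606, 0.3403]), array([236., 123.]))], [(0.95, array([0.5225, 0.3208, 0.4694]), array([226.,  80.]))], [(0.68, array([0.5329, 0.1847, 0.2284]), array([248., 162.]))], [(0.61, array([ 0.5315,  0.1329, -0.0018]), array([254., 227.]))], [(0.82, array([ 0.4887,  0.6995, -0.0039]), array([186., 169.])), (0.63, array([ 0.4103, -0.3276,  0.0878]), array([301., 302.]))], [(0.9, array([ 0.421 , -0.3302,  0.1393]), array([307., 285.])), (0.73, array([0.4881, 0.7032, 0.0526]), array([185., 157.]))]]
```

View pics/s10.png

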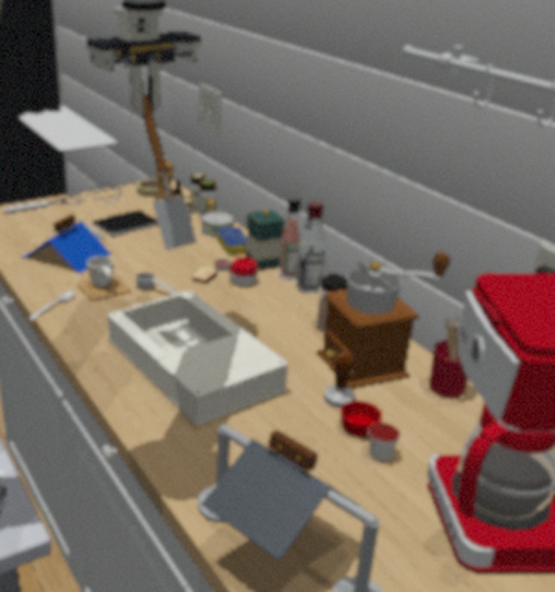

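The spatula is held free in the air, tip at about z = 0.23 m, and the cover still hangs astride the rail. The bystanders look unmoved.

```bash
python3 -c "
from h import *
print(ctrl.sign_off())"
```

```text
the job is handed in; nothing more can be done
None
```

The job is handed in: the cover hangs by itself astride the rail, tilted about 12° but steady, and the spatula is held still in the gripper with its lowest point at about 0.22 m, touching nothing else.

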